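Shim the rocking vial heater

TASK

The small block heater has lost the rubber foot under its front left corner (as seen from the robot) and rocks. Press that corner down with the fingertips to feel it rock, then push the black wedge along the bench, toe first, from the left under that corner until the corner is firmly supported, and finally press the same corner firmly again for a moment to prove that it no longer gives. Finish with the heater still level and in its place; pick nothing up, and leave the vials in the block and the things standing round it alone.

Things in the scene. Friction and masses are not known exactly. Their poses are not given: they have to be found in the camera images.
- heater: Box-shaped vial heater, white over grey, black panel on its front (-x), 170 mm deep (x), 200 mm wide (y), 2.4 kg, loose. Origin on the bench under its centre; x to its back, y to its left, z up. Case underside 12 mm, flat deck 70 mm above the bench; vials in the block at right and rear reach 107 mm. Three 12 mm rubber feet at x +-70, y +-85 mm; the front left one is missing.
- heater_corner (a point): Point to press: on the flat deck over the missing foot, 17 mm in from the front and left faces (heater x -68, y 83, z 70 mm). Unsupported, 2 to 4 N straight down tips it until the case edge meets the bench and this point is 9 to 10 mm lower; let go, the heater rocks back level. A test push of about 10 N shows whether it is held. Room for a fingertip 30 mm square.
- heater_gap (a point): Where the wedge goes in: lower edge of the heater's left face, 12 mm above the bench, near the front corner (heater x -65, y 100, z 12 mm). The wedge fills the gap when its toe is about 36 mm in from here along heater -y. Free, it slides at under 1 N; snug, it resists 4 to 5 N; pushed with over about 6 N it slides the heater along.
- wedge: Black solid rubber wedge, 90 mm long (y), 44 mm wide (x), 4 mm thick at its toe (-y end) rising evenly to 24 mm at its flat upright heel (+y end), 70 g, loose, flat on the bench left of the heater, toe towards it within about 15 degrees. Origin at the centre of its underside.
- wedge_toe (a point): Middle of the wedge's toe edge, on the bench (wedge frame y -45 mm).
- wedge_heel (a point): Middle of the wedge's flat heel face, 12 mm above the bench (wedge frame y 45 mm): where to push.
- vial_a: Sample vial, 24 mm across and 64 mm tall, standing loosely in a well of the heater's block. Origin at its foot. Not to be disturbed.
- vial_b: Second sample vial of the same size, in another well. Origin at its foot. Not to be disturbed.
- drop_bottle: Small capped bottle, 35 mm across, 70 mm tall, standing behind the wedge's path. Origin at its foot. Not to be disturbed.
- beaker: Glass beaker, 68 mm across, 90 mm tall, standing beside the heater's left side near the back. Origin at its foot. Not to be disturbed.
- timer: Small square bench timer, 66 x 62 x 21 mm, right of the heater. Origin under its centre. Not to be disturbed.
There are look-alikes about, which are no part of the job. Several things have the shape of the wedge; the one meant has the colours described above.

How it is judged:
By the outcome, as a careful person would: the job done as asked, in the order asked, and still so for the second after the job is handed in, with the robot touching nothing.
It also fails if it takes over 48 s, if anything falls off the work surface, if the arm or the gripper's body presses on something with over 40 N, if the wrist force passes 120 N, or if a joint passes its speed limit or range.

ROBOT

A 6-joint arm with a two-finger parallel gripper is mounted at the origin on a cart in front of the work surface, level with it; the furniture and walls round the work are solid. World frame = base frame: x ahead of the robot, y to its left, z up, the work surface at z = 0. Lengths are in m, angles in rad, forces in N, time in s.
With the tool pointing down it reaches from about 0.325 to 0.775 m from the base axis. Payload 5.5 kg.
Tool frame: the origin (TCP) lies at the very end of the fingers, on their centre line; the grasp point (between the pads) lies 19 mm behind it; z points along the fingers, y is the line along which they close (so a half turn about z gives the same grasp; the last joint's range is limited). The gripper opens to 88 mm and grips with 3 to 60 N. Pads are 20 mm wide; open, the fingers measure 115 mm over their backs; the gripper's body (75 mm by 178 mm) begins 61 mm behind the grasp point.
Start: joints at [1.271, 0.091, 1.231, -0, 1.82, -0.057], TCP at [0.144, 0.582, 0.223] pointing down, gripper open.
Joint ranges: [-2.87, 2.87], [-0.86, 2.18], [0.17, 2.46], [-1.51, 4.65], [0.06, 2.69], [-2.65, 2.65]. Speed limits (rad/s): [2.57, 2.57, 3.01, 3.14, 3.14, 3.14].

INTERFACE

Orientations are given as a rotation vector (axis times angle).
In Python, from cell import get_obs, grab_frame, get_calibration, job_done gives the robot as it stands.
- The arm moves only by the shell command python3 -m creep 'ROWS' [FORCE]. ROWS is a JSON list of rows, 1 to 5 of them, each an object with the fields dx, dy, dz (the shift in normalised numbers (1 is 20 cm)), spin (a turn about the tool's z in fractions of the full range, 1 being 2 pi rad), finger_gap (the opening from 0.0 (shut) to 1.0 (fully open)); a field left out counts as zero (the opening has to be given); each row shifts and turns the commanded pose from where the row before left it, along the tool's axes as they then stand; what a row does not reach is not made up. A row lasts 1/12 s, in which the tool goes at most 0.0417 m and 0.125 rad, less where a joint would pass 70% of its speed; a pose out of reach is approached as far as the arm can. The fingers move at their own pace and stop on an object; FORCE is the grip in N (left out, the last holds). Time passes only in rows, so rows that do not move let the fingers close. It prints the time, the measured TCP pose, the force, the opening and the grip force at its end. No shift or turn number may pass 1 either way. Input that does not fit is refused with a message, and nothing moves.
- get_obs(): the state, without advancing time (a new reading comes with each control period).
- grab_frame(name): name is "scene" or "side" or "wrist"; returns (picture, depth): 400x640x3 uint8, red, green, blue; 400x640 float32, m along the optical axis (not along the pixel's ray), 0 where there is no reading.
- get_calibration(name): a dict with "fx", "fy", "cx", "cy" (pixels), "rvec" (rotation vector, rad) and "tvec" (3), from world to camera coordinates, as OpenCV has them. Camera axes: x right, y down, z forward; pixel columns grow to the right and rows downward; lengths in m; the calibration is good to about 2 mm. A picture is of the moment at which its call begins: read the wrist's pose just before it. get_calibration takes no time and is no camera call; for the wrist camera it gives the pose at the moment of the call.
- job_done(): hands the job in; it is judged then, once.
The state is a dict: "t": time; "q": joint angles; "joint_velocities": joint speeds; "effort": joint torques, N m; "eef_pos": TCP position; "ee_rot": TCP orientation; "wrist_force": force on the tool from outside, world axes, zero at the start; "ft_torque": the same for the moment, N m; "finger_gap": opening from 0.0 (shut) to 1.0 (fully open); "gripper_force": force on a finger pad.
Only numpy, scipy, OpenCV 4.12 (cv2) and the standard library are available. Lean on these libraries where they do the work, as an engineer would, in place of code of your own. Each camera call takes 0.05 s, during which the arm holds its last target. There are 200 camera calls.

## Working session

There is one attempt and no reset: what is moved stays moved. The work goes in short steps, Python scripts to look and compute and a shell command to move; the robot and the scene stay as the last step left them, time stands still between calls to the robot, and variables do not carry over. Pictures are saved under pics/ and viewed, at most 10 in all, crops included, and the job is handed in when it is done.

```bash
mkdir -p pics
cat > h.py <<'E'
import numpy as np, cv2
from cell import *
def cal(n):
    c=get_calibration(n); K=np.array([[c['fx'],0,c['cx']],[0,c['fy'],c['cy']],[0,0,1]]); R=cv2.Rodrigues(np.array(c['rvec'],float))[0]; return K,R,np.array(c['tvec'],float)
def px2w(n,d,u,v):
    K,R,t=cal(n); z=d[int(v),int(u)]; p=np.linalg.inv(K)@[u,v,1]*z; return R.T@(p-t)
def onz(n,u,v,z):
    K,R,t=cal(n); c=-R.T@t; r=R.T@np.linalg.inv(K)@[u,v,1]; return c+r*(z-c[2])/r[2]
E
python3 - <<'E'
from h import *
o=get_obs(); print(o['t'],o['eef_pos'],o['ee_rot'],o['wrist_force'],o['finger_gap'])
for n in ('scene','side'):
    p,d=grab_frame(n); cv2.imwrite(f'pics/{n}0.png',p[:,:,::-1]); np.save(f'{n}0.npy',d); K,R,t=cal(n); print(n,-R.T@t)
E
```

```text
0.0 [0.14416895 0.58210769 0.2215127 ] [-3.80406794e-01 -3.11814364e+00  3.03628409e-03] [ 0.7303125  -0.10909636 -0.99015062] 0.9988604741815454
scene [-0.20377602 -0.72390125  0.70740838]
side [ 0.36391826 -0.40584169  0.68322248]
```

View pics/scene0.png

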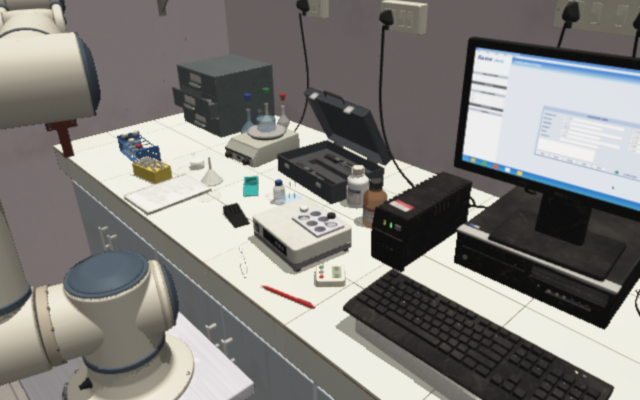

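View pics/side0.png

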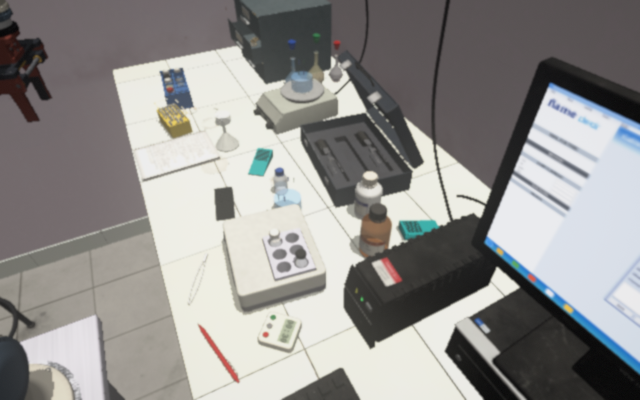

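Both views show the heater (scene 300,232; side 274,255). There are three wedge shapes: black at scene (236,215) / side (224,203), teal at side (261,162), and teal at side (418,228). The black one, left of the heater with its toe towards it, fits the description. I'll confirm it in an enlarged crop.

Run:
```python
import cv2,numpy as np
a=cv2.imread('pics/side0.png')[165:315,190:340]; b=cv2.imread('pics/scene0.png')[170:290,210:360]
a=cv2.resize(a,None,fx=4,fy=4,interpolation=cv2.INTER_CUBIC)
cv2.imwrite('pics/c1.png',a)
b=cv2.resize(b,None,fx=5,fy=5,interpolation=cv2.INTER_CUBIC); cv2.imwrite('pics/c2.png',b)
```

```text
(no output)
```

View pics/c1.png

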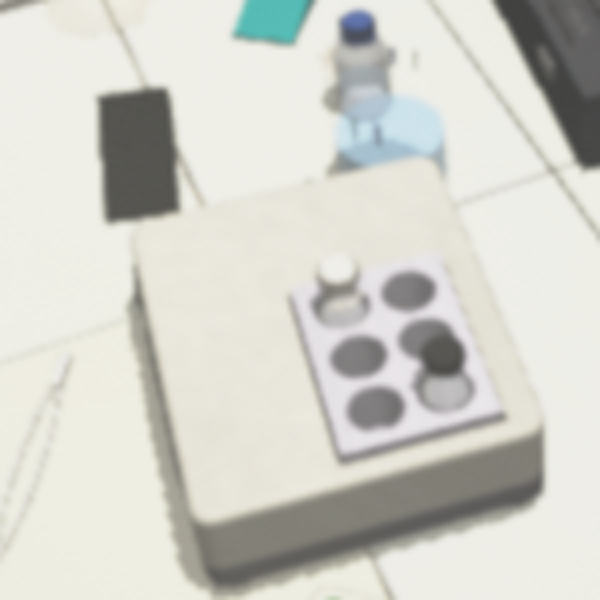

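View pics/c2.png

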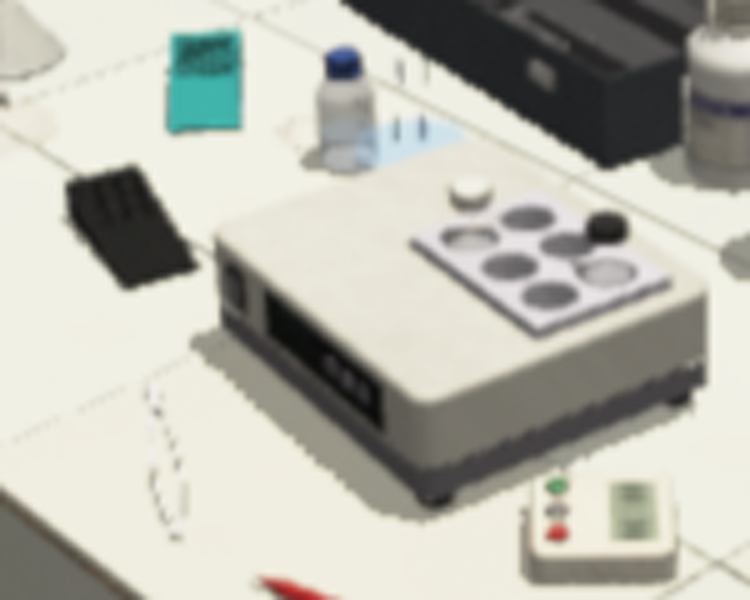

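The crop confirms it: the black ribbed wedge at side (224,203), with its thin toe towards the heater's front-left corner. The deck corners in c1 are at (135,235), (435,165), (540,430) and (205,525).

Run:
```python
from h import *
S=lambda u,v:(190+u/4,165+v/4); C=lambda u,v:(210+u/5,170+v/5)
ds=np.load('side0.npy'); dc=np.load('scene0.npy')
print('deck side');
for p in [(135,235),(435,165),(540,430),(205,525)]: print(onz('side',*S(*p),.07).round(4))
print('deck scene')
for p in [(216,235),(707,292),(428,403)]: print(onz('scene',*C(*p),.07).round(4))
print('wedge side');
for p,z in [((98,98),.024),((168,88),.024),((180,212),.004),((106,222),.004)]: print(onz('side',*S(*p),z).round(4))
print('wedge scene');
for p,z in [((67,183),.024),((138,165),.024),((195,268),.004),((128,289),.004)]: print(onz('scene',*C(*p),z).round(4))
def tri(a,b):
    P=[]
    for n in('side','scene'):
        K,R,t=cal(n); P.append(K@np.c_[R,t])
    X=cv2.triangulatePoints(P[0],P[1],np.array(a,float),np.array(b,float)).ravel(); return (X[:3]/X[3]).round(4)
for a,b in [((135,235),(216,235)),((540,430),(707,292)),((205,525),(428,403)),((98,98),(67,183)),((168,88),(138,165)),((180,212),(195,268)),((106,222),(128,289))]: print('tri',tri(S(*a),C(*b)))
print('depth deck',px2w('side',ds,*S(170,250)).round(4), px2w('side',ds,*S(135,160)).round(4))
print('bottle cap',px2w('side',ds,*S(358,22)).round(4),'beaker',onz('side',*S(390,130),.09).round(3))
K,R,t=cal('wrist'); o=get_obs(); print('wristcam',-R.T@t-o['eef_pos']); print(cv2.Rodrigues(o['ee_rot'])[0].round(3))
```

```text
deck side
[0.4304 0.2084 0.07  ]
[0.5924 0.1867 0.07  ]
[0.565  0.0021 0.07  ]
[0.4085 0.0215 0.07  ]
deck scene
[0.4222 0.2036 0.07  ]
[ 0.5569 -0.0028  0.07  ]
[0.4008 0.0176 0.07  ]
wedge side
[0.4475 0.3778 0.024 ]
[0.4889 0.3676 0.024 ]
[0.4666 0.2809 0.004 ]
[0.4252 0.2923 0.004 ]
wedge scene
[0.4427 0.3742 0.024 ]
[0.4827 0.3641 0.024 ]
[0.4579 0.279  0.004 ]
[0.4198 0.286  0.004 ]
tri [0.4315 0.2175 0.0606]
tri [0.5682 0.0081 0.0606]
tri [0.4091 0.0278 0.0612]
tri [0.4483 0.3841 0.0181]
tri [0.4904 0.3763 0.0164]
tri [ 0.4679  0.2933 -0.0068]
tri [ 0.4262  0.2975 -0.003 ]
depth deck [0.444  0.1921 0.0677] [0.4544 0.3293 0.01  ]
bottle cap [0.6019 0.3247 0.0666] beaker [0.574 0.203 0.09 ]
wristcam [-0.06966534  0.01801837  0.16190991]
[[-0.971  0.24  -0.001]
 [ 0.24   0.971 -0.002]
 [ 0.    -0.002 -1.   ]]
```

Careful with the scale: shifts go in shares of 20 cm and turns go in shares of 2 pi rad. That gives: -0.034 m / 0.2 = -0.17, -0.02 m / 0.2 = -0.1.

```bash
python3 -m creep '[{"dx": -0.17, "dy": -0.1, "finger_gap": 0}, {"dx": -0.17, "dy": -0.1, "finger_gap": 0}, {"dx": -0.17, "dy": -0.1, "finger_gap": 0}, {"dx": -0.17, "dy": -0.1, "finger_gap": 0}, {"dx": -0.17, "dy": -0.1, "finger_gap": 0}]' 30; python3 -m creep '[{"dx": -0.17, "dy": -0.1, "finger_gap": 0}, {"dx": -0.17, "dy": -0.1, "finger_gap": 0}, {"dx": -0.17, "dy": -0.1, "finger_gap": 0}, {"dx": -0.17, "dy": -0.1, "finger_gap": 0}, {"dx": -0.17, "dy": -0.1, "finger_gap": 0}]'; python3 -m creep '[{"dx": -0.17, "dy": -0.1, "finger_gap": 0}, {"dx": -0.1, "dy": -0.1, "finger_gap": 0}, {"finger_gap": 0}, {"finger_gap": 0}]'
python3 - <<'E'
from h import *
o=get_obs(); print(o['t'],o['eef_pos'],cv2.Rodrigues(o['ee_rot'])[0].round(3),o['wrist_force'])
np.save('T.npy',np.r_[get_calibration('wrist')['rvec'],get_calibration('wrist')['tvec']])
p,d=grab_frame('wrist'); cv2.imwrite('pics/w1.png',p[:,:,::-1]); np.save('w1.npy',d)
E
```

```text
t: 0.52
eef_pos: [0.286, 0.443, 0.2221]
ee_rot: [-0.379, -3.118, 0.001]
wrist_force: [0.2, 1.0, -0.3]
finger_gap: 0.658
gripper_force: 0.0
t: 0.93
eef_pos: [0.4271, 0.3048, 0.2223]
ee_rot: [-0.38, -3.118, 0.0]
wrist_force: [0.2, 0.9, 0.4]
finger_gap: 0.28
gripper_force: 0.0
t: 1.27
eef_pos: [0.4695, 0.2536, 0.222]
ee_rot: [-0.385, -3.117, 0.001]
wrist_force: [-1.1, 0.2, -0.8]
finger_gap: 0.011
gripper_force: 0.0
1.2667 [0.46945105 0.25361343 0.22198684] [[-0.97   0.243 -0.001]
 [ 0.243  0.97  -0.   ]
 [ 0.001 -0.001 -1.   ]] [-1.05199015  0.19105101 -0.76066908]
```

View pics/w1.png

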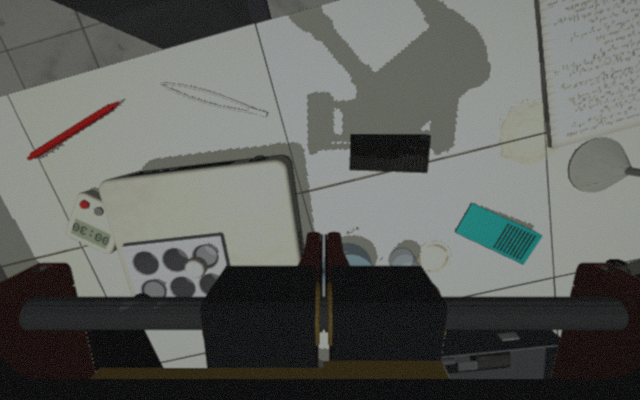

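The wrist view shows the wedge with its heel at (431,153) and toe at (350,152). The heater's front-left deck corner is near (290,157). I'll measure both by height and colour and check them against the edges.

Run:
```python
from h import *
d=np.load('w1.npy'); p=cv2.imread('pics/w1.png'); K,R,t=cal('wrist')
v,u=np.mgrid[0:400,0:640]; r=np.stack([u,v,np.ones_like(u)],-1)@np.linalg.inv(K).T
W=(r*d[...,None]-t)@R
print('table z',np.median(W[180:230,450:455,2]).round(4),'deck z',np.median(W[190:225,200:280,2]).round(4))
for v0 in (153,):
  print('wedge profile',[tuple(W[v0,c].round(4)) for c in range(346,440,10)])
deck=(W[...,2]>.055)&(W[...,2]<.08)&(v<262)&(u<305)&(u>90)&(d>0)
n,l,s,_=cv2.connectedComponentsWithStats(deck.astype(np.uint8)); k=1+s[1:,4].argmax(); m=l==k
pts=W[m][:,:2]; print('deck bbox',s[k])
# edges: front edge (top px per col), left edge (right px per row)
fe=np.array([W[np.where(m[:,c])[0].min(),c] for c in range(130,275)]); le=np.array([W[rr,np.where(m[rr])[0].max()] for rr in range(175,255)])
def ln(P):
    a=cv2.fitLine(P[:,:2].astype(np.float32),cv2.DIST_HUBER,0,.001,.001).ravel(); return a[:2].astype(float),a[2:].astype(float)
(df,pf),(dl,pl)=ln(fe),ln(le)
x=np.linalg.solve(np.c_[df,-dl],pl-pf); c=pf+df*x[0]; print('front dir',df,np.degrees(np.arctan2(-df[0]*np.sign(df[1]),abs(df[1]))),'left dir',dl,np.degrees(np.arctan2(dl[1]*np.sign(dl[0]),abs(dl[0]))),'corner FL',c)
g=p.max(2); wm=((g<70)&(u>343)&(u<438)&(v>127)&(v<178)).astype(np.uint8)
n,l,s,_=cv2.connectedComponentsWithStats(wm); k=1+s[1:,4].argmax()
q=cv2.boxPoints(cv2.minAreaRect(np.argwhere(l==k)[:,::-1].astype(np.float32)))
for a in q: z=.024 if a[0]>390 else .004; print(a, onz('wrist',*a,z).round(4))
```

```text
table z 0.0001 deck z 0.0699
wedge profile [(np.float64(0.4449), np.float64(0.2902), np.float64(-0.0009)), (np.float64(0.4469), np.float64(0.3016), np.float64(0.0064)), (np.float64(0.4496), np.float64(0.3132), np.float64(0.008)), (np.float64(0.452), np.float64(0.3244), np.float64(0.0119)), (np.float64(0.4546), np.float64(0.3356), np.float64(0.0137)), (np.float64(0.4568), np.float64(0.3464), np.float64(0.0177)), (np.float64(0.4595), np.float64(0.3576), np.float64(0.0185)), (np.float64(0.4619), np.float64(0.3684), np.float64(0.0206)), (np.float64(0.4643), np.float64(0.379), np.float64(0.0231)), (np.float64(0.4716), np.float64(0.3981), np.float64(-0.0012))]
deck bbox [   99   158   203   104 17337]
front dir [0.12560017 0.99208093] -7.215416498849811 left dir [ 0.99211293 -0.12534699] -7.200794568916316 corner FL [0.4259457  0.22596276]
[350. 134.] [0.4234 0.2996 0.004 ]
[430. 134.] [0.444  0.3865 0.024 ]
[430. 171.] [0.486 0.38  0.024]
[350. 171.] [0.467  0.2899 0.004 ]
```

Run:
```python
from h import *
c=get_calibration('wrist'); print(np.r_[c['rvec'],c['tvec']]-np.load('T.npy'), get_obs()['eef_pos'])
v,u=np.mgrid[0:400,0:640]
def ln(P):
    a=cv2.fitLine(P[:,:2].astype(np.float32),cv2.DIST_HUBER,0,.001,.001).ravel(); return a[:2].astype(float),a[2:].astype(float)
K,R,t=cal('side'); d=np.load('side0.npy')
W=((np.stack([u,v,np.ones_like(u)],-1)@np.linalg.inv(K).T)*d[...,None]-t)@R
# deck top view occupancy
for n in('side','wrist'):
    K,R,t=cal(n); d=np.load('side0.npy' if n=='side' else 'w1.npy'); W=((np.stack([u,v,np.ones_like(u)],-1)@np.linalg.inv(K).T)*d[...,None]-t)@R
    m=(W[...,2]>.06)&(W[...,2]<.075)&(W[...,0]>.38)&(W[...,0]<.52)&(W[...,1]>0)&(W[...,1]<.25)
    P=W[m]
    A=np.radians(-7.2); ex=np.array([np.cos(A),np.sin(A)]); ey=np.array([-np.sin(A),np.cos(A)])
    a,b=P[:,:2]@ex,P[:,:2]@ey
    print(n,'front a',np.percentile(a,[.2,1]),'left b',np.percentile(b,[99,99.8]),'deckz',np.median(P[:,2]))
    w=(W[...,2]>.016)&(W[...,2]<.03)&(W[...,0]>.42)&(W[...,0]<.5)&(W[...,1]>.32)&(W[...,1]<.41); P=W[w]; print(' wedge upper: n',w.sum(),P.mean(0), 'max y',np.percentile(P[:,1],99),np.percentile(P[:,0],[1,99]))
    cb=(W[...,2]>.06)&(W[...,2]<.08)&(W[...,0]>.57)&(W[...,1]>.28)&(W[...,1]<.4)&(W[...,0]<.66); print(cb.sum())
```

```text
[ 1.45778832e-03 -2.32730636e-03 -9.43064447e-04 -2.19116185e-04
  1.20044650e-04  4.19783058e-05] [0.4688552  0.25463521 0.22219318]
side front a [0.39504319 0.39621096] left b [0.26994458 0.27297941] deckz 0.06796266419267005
 wedge upper: n 156 [0.4622782  0.36609451 0.01905033] max y 0.38253191835768907 [0.44144756 0.48560492]
67
wrist front a [0.39434972 0.39523446] left b [0.27658076 0.27759372] deckz 0.06981552654699373
 wedge upper: n 1277 [0.46128639 0.36383595 0.02026189] max y 0.3847699039155342 [0.43935681 0.48453512]
0
```

Converted, 0.035 m / 0.2 = 0.175, -0.026 m / 0.2 = -0.13, -0.12 rad / 6.2832 = -0.0191.

```bash
python3 -m creep '[{"spin": -0.0191, "finger_gap": 0}, {"dx": 0.06, "dy": -0.125, "dz": 0.175, "finger_gap": 0}, {"dx": 0.05, "dy": -0.13, "dz": 0.175, "finger_gap": 0}, {"dz": 0.175, "finger_gap": 0}, {"dz": 0.125, "finger_gap": 0}]'; python3 -m creep '[{"finger_gap": 0}, {"finger_gap": 0}, {"finger_gap": 0}]'
python3 - <<'E'
from h import *
o=get_obs();A=np.radians(-7.2);p=o['eef_pos'];print('a',p[0]*np.cos(A)+p[1]*np.sin(A),'b',-p[0]*np.sin(A)+p[1]*np.cos(A),p[2],cv2.Rodrigues(o['ee_rot'])[0].round(3)[:,1],o['wrist_force'])
E
```

```text
t: 1.73
eef_pos: [0.4407, 0.2104, 0.0946]
ee_rot: [-0.19, -3.134, 0.001]
wrist_force: [-0.1, 0.1, -0.4]
finger_gap: 0.004
gripper_force: 0.0
t: 1.98
eef_pos: [0.4432, 0.2113, 0.0995]
ee_rot: [0.19, 3.134, 0.002]
wrist_force: [-0.8, 0.8, 0.2]
finger_gap: 0.005
gripper_force: 0.0
a 0.4132189697877929 b 0.26518463148853916 0.09947127693762567 [0.121 0.993 0.001] [-0.76416294  0.75970215  0.1995981 ]
```

Converted, 0.01 m / 0.2 = 0.05, -0.005 m / 0.2 = -0.025.

```bash
python3 -m creep '[{"dx": 0.01, "dy": -0.025, "dz": 0.05, "finger_gap": 0}, {"dz": 0.05, "finger_gap": 0}, {"dz": 0.025, "finger_gap": 0}, {"finger_gap": 0}]'; python3 -m creep '[{"dz": 0.01, "finger_gap": 0}, {"dz": 0.01, "finger_gap": 0}, {"dz": 0.01, "finger_gap": 0}, {"dz": 0.005, "finger_gap": 0}, {"finger_gap": 0}]';  python3 -m creep '[{"dz": 0.005, "finger_gap": 0}, {"dz": 0.005, "finger_gap": 0}, {"dz": 0.005, "finger_gap": 0}, {"finger_gap": 0}]'; python3 -m creep '[{"dz": 0.005, "finger_gap": 0}, {"dz": 0.005, "finger_gap": 0}, {"finger_gap": 0}]'
```

```text
t: 2.32
eef_pos: [0.4401, 0.2056, 0.072]
ee_rot: [-0.192, -3.135, 0.0]
wrist_force: [-0.4, 0.3, 0.4]
finger_gap: 0.006
gripper_force: 0.0
t: 2.73
eef_pos: [0.4404, 0.2058, 0.0657]
ee_rot: [0.192, 3.135, 0.002]
wrist_force: [-1.6, 3.1, 2.6]
finger_gap: 0.007
gripper_force: 1.7
t: 3.07
eef_pos: [0.4402, 0.2053, 0.0621]
ee_rot: [0.193, 3.136, -0.0]
wrist_force: [-0.6, 2.7, 2.8]
finger_gap: 0.004
gripper_force: 1.7
t: 3.32
eef_pos: [0.4401, 0.2056, 0.061]
ee_rot: [-0.193, -3.136, -0.001]
wrist_force: [-3.4, 2.8, 7.9]
finger_gap: 0.007
gripper_force: 3.6
```

It rocked: 2–3 N took it from 70 to 61 mm, where it bottomed. Releasing now and moving behind the heel.

Converted, -0.03 m / 0.2 = -0.15, -0.02 m / 0.2 = -0.1.

```bash
python3 -m creep '[{"dz": -0.015, "finger_gap": 0}, {"dz": -0.02, "finger_gap": 0}, {"dz": -0.03, "finger_gap": 0}, {"dz": -0.1, "finger_gap": 0}, {"dz": -0.15, "finger_gap": 0}]';  python3 -m creep '[{"dx": -0.015, "dy": 0.205, "finger_gap": 0}, {"dy": 0.205, "finger_gap": 0}, {"dy": 0.205, "finger_gap": 0}, {"dy": 0.205, "finger_gap": 0}, {"dy": 0.205, "finger_gap": 0}]'; python3 -m creep '[{"finger_gap": 0}, {"finger_gap": 0}]'
python3 - <<'E'
from h import *
o=get_obs();A=np.radians(-7.2);p=o['eef_pos'];print('a',p[0]*np.cos(A)+p[1]*np.sin(A),'b',-p[0]*np.sin(A)+p[1]*np.cos(A),p[2],cv2.Rodrigues(o['ee_rot'])[0].round(3)[:,1],o['wrist_force'])
K,R,t=cal('wrist')
p,d=grab_frame('wrist'); cv2.imwrite('pics/w2.png',p[:,:,::-1]); np.save('w2.npy',d)
p,d=grab_frame('side');np.save('s2.npy',d)
v,u=np.mgrid[0:400,0:640]
for n,D in(('side',np.load('side0.npy')),('side',d)):
    K,R,t=cal(n); W=((np.stack([u,v,np.ones_like(u)],-1)@np.linalg.inv(K).T)*D[...,None]-t)@R
    m=(W[...,2]>.06)&(W[...,2]<.075)&(W[...,0]>.4)&(W[...,0]<.52)&(W[...,1]>0)&(W[...,1]<.25);P=W[m]
    a=P[:,0]*np.cos(A)+P[:,1]*np.sin(A);b=-P[:,0]*np.sin(A)+P[:,1]*np.cos(A);print(np.percentile(a,.5),np.percentile(b,99.5),np.linalg.lstsq(np.c_[P[:,:2],np.ones(len(P))],P[:,2],rcond=None)[0])
E
```

```text
t: 3.73
eef_pos: [0.4386, 0.2042, 0.1209]
ee_rot: [-0.193, -3.13, 0.005]
wrist_force: [0.3, 0.0, 0.6]
finger_gap: 0.003
gripper_force: 0.0
t: 4.15
eef_pos: [0.4685, 0.4099, 0.1233]
ee_rot: [0.194, 3.135, -0.001]
wrist_force: [0.3, 0.9, 0.3]
finger_gap: 0.003
gripper_force: 0.0
t: 4.32
eef_pos: [0.4678, 0.4096, 0.1213]
ee_rot: [-0.189, -3.134, 0.004]
wrist_force: [-0.3, -0.4, 0.6]
finger_gap: 0.004
gripper_force: 0.0
a 0.41280103840127924 b 0.4649555895847454 0.12131845800432046 [ 0.12   0.993 -0.003] [-0.32721216 -0.36725131  0.61467661]
0.3956368718846002 0.27136940336267495 [ 0.0274495  -0.00419339  0.05596348]
0.39571627214814353 0.2711130154712292 [ 0.02591768 -0.00374721  0.05664737]
```

View pics/w2.png

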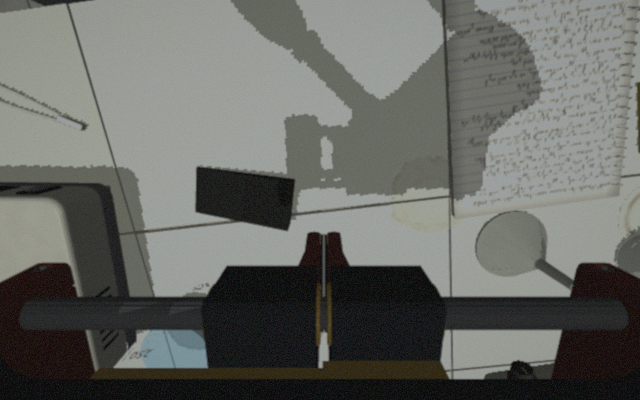

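The second wrist view shows wedge heel-top corners at (295,178) and (289,230), and toe corners at (197,167) and (196,212). The path is clear.

Run:
```python
from h import *
A=np.radians(-7.2)
for n,q,z in(('heel f',(295,178),.024),('heel r',(289,230),.024),('toe f',(197,167),.004),('toe r',(196,212),.004)):
    p=onz('wrist',*q,z); print(n,p.round(4),'a',p[0]*np.cos(A)+p[1]*np.sin(A),'b',-p[0]*np.sin(A)+p[1]*np.cos(A))
```

```text
heel f [0.4424 0.3871 0.024 ] a 0.3903537891297448 b 0.43948893395047295
heel r [0.4884 0.3749 0.024 ] a 0.4375521878488039 b 0.4331624570199292
toe f [0.4249 0.2976 0.004 ] a 0.38425870999853523 b 0.34845808326074584
toe r [0.4668 0.2868 0.004 ] a 0.42713649036843027 b 0.34307653128638804
```

Converted, 0.035 m / 0.2 = 0.175, 0.03 m / 0.2 = 0.15.

```bash
python3 -m creep '[{"dz": 0.175, "finger_gap": 0}, {"dz": 0.175, "finger_gap": 0}, {"dz": 0.15, "finger_gap": 0}, {"dz": 0.055, "finger_gap": 0}, {"finger_gap": 0}]';  python3 -m creep '[{"finger_gap": 0}, {"dy": -0.035, "finger_gap": 0}, {"dy": -0.035, "finger_gap": 0}, {"dy": -0.035, "finger_gap": 0}, {"dy": -0.035, "finger_gap": 0}]'; python3 -m creep '[{"dy": -0.035, "finger_gap": 0}, {"dy": -0.035, "finger_gap": 0}, {"dy": -0.035, "finger_gap": 0}, {"dy": -0.035, "finger_gap": 0}, {"dy": -0.035, "finger_gap": 0}]'; python3 -m creep '[{"finger_gap": 0}, {"finger_gap": 0}]'
cat > st.py <<'E'
from h import *
o=get_obs();A=np.radians(-7.2);p=o['eef_pos'];print('t',o['t'],'a',p[0]*np.cos(A)+p[1]*np.sin(A),'b',-p[0]*np.sin(A)+p[1]*np.cos(A),p[2],o['wrist_force'].round(2))
E
python3 st.py
python3 - <<'E'
from h import *
p,d=grab_frame('wrist'); cv2.imwrite('pics/w3.png',p[:,:,::-1])
E
```

```text
t: 4.83
eef_pos: [0.4669, 0.4057, 0.0093]
ee_rot: [-0.195, -3.131, 0.007]
wrist_force: [0.1, -0.1, 0.0]
finger_gap: 0.008
gripper_force: 0.0
t: 5.25
eef_pos: [0.4656, 0.3804, 0.0142]
ee_rot: [0.193, 3.133, 0.003]
wrist_force: [-0.3, 0.6, 1.7]
finger_gap: 0.004
gripper_force: 0.4
t: 5.67
eef_pos: [0.4605, 0.3452, 0.0124]
ee_rot: [0.193, 3.136, 0.0]
wrist_force: [0.7, 1.0, 1.7]
finger_gap: 0.001
gripper_force: 0.5
t: 5.83
eef_pos: [0.4605, 0.3453, 0.0122]
ee_rot: [-0.194, -3.135, 0.001]
wrist_force: [0.8, -0.5, -1.0]
finger_gap: 0.007
gripper_force: 0.0
t 5.8333 a 0.41358233221011403 b 0.4002823293208721 0.012167677518179348 [ 0.81 -0.51 -1.03]
```

View pics/w3.png

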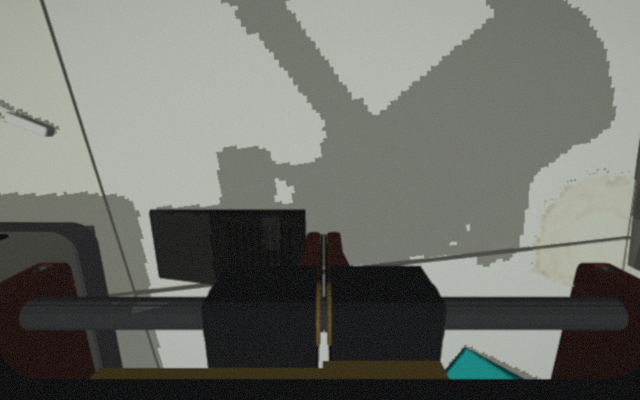

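The wedge has squared up to the finger: front edge (151,210)–(305,210), toe at about u=152. Checking its lateral position and the heater's front edge.

Run:
```python
from h import *
A=np.radians(-7.2)
for n,q,z in(('heel f',(305,210),.024),('toe f',(151,210),.004),('toe r',(160,277),.004),('heater corner front',(60,223),.07)):
    p=onz('wrist',*q,z); print(n,'a',p[0]*np.cos(A)+p[1]*np.sin(A),'b',-p[0]*np.sin(A)+p[1]*np.cos(A))
```

```text
heel f a 0.3860018493256272 b 0.39192332776515876
toe f a 0.3922175743552765 b 0.30252235544485306
toe r a 0.43473221297096504 b 0.3019427539516817
heater corner front a 0.3775276299787287 b 0.30779788541737374
```

Converted, -0.007 m / 0.2 = -0.035.

```bash
python3 -m creep '[{"dy": -0.035, "finger_gap": 0}, {"dy": -0.035, "finger_gap": 0}, {"dy": -0.035, "finger_gap": 0}, {"dy": -0.035, "finger_gap": 0}]'; python3 -m creep '[{"dy": -0.03, "finger_gap": 0}, {"dy": -0.025, "finger_gap": 0}, {"dy": -0.02, "finger_gap": 0}, {"finger_gap": 0}]'; python3 st.py; python3 -m creep '[{"dy": -0.01, "finger_gap": 0}, {"dy": -0.005, "finger_gap": 0}, {"finger_gap": 0}]'; python3 st.py
```

```text
t: 6.22
eef_pos: [0.457, 0.3173, 0.0122]
ee_rot: [-0.193, -3.135, 0.001]
wrist_force: [0.3, 0.8, 0.4]
finger_gap: 0.006
gripper_force: 0.1
t: 6.55
eef_pos: [0.4553, 0.3024, 0.0124]
ee_rot: [0.194, 3.136, -0.0]
wrist_force: [0.3, 0.3, 0.0]
finger_gap: 0.006
gripper_force: 0.0
t 6.55 a 0.4138304545042089 b 0.35703759136200675 0.012404837273934554 [0.32 0.33 0.04]
t: 6.8
eef_pos: [0.455, 0.3003, 0.0125]
ee_rot: [0.193, 3.136, 0.0]
wrist_force: [1.1, 0.8, 1.0]
finger_gap: 0.004
gripper_force: 0.0
t 6.8 a 0.41376899661070266 b 0.3549194627632436 0.012451294008159832 [1.06 0.79 1.02]
```

Converted, -0.002 m / 0.2 = -0.01.

```bash
python3 -m creep '[{"dy": -0.01, "finger_gap": 0}, {"dy": -0.01, "finger_gap": 0}, {"dy": -0.01, "finger_gap": 0}, {"dy": -0.01, "finger_gap": 0}]'; python3 st.py; python3 -m creep '[{"dy": -0.005, "finger_gap": 0}, {"dy": -0.005, "finger_gap": 0}, {"dy": -0.005, "finger_gap": 0}, {"finger_gap": 0}]'; python3 st.py
```

```text
t: 7.13
eef_pos: [0.454, 0.2922, 0.0124]
ee_rot: [0.193, 3.136, 0.0]
wrist_force: [0.8, 0.6, 0.9]
finger_gap: 0.007
gripper_force: 0.3
t 7.1333 a 0.41378491703196113 b 0.34682179462255563 0.012430488237566501 [0.8  0.64 0.91]
t: 7.47
eef_pos: [0.4536, 0.2891, 0.0124]
ee_rot: [-0.193, -3.136, 0.0]
wrist_force: [0.3, -0.0, 0.9]
finger_gap: 0.005
gripper_force: 0.0
t 7.4667 a 0.41377875196196445 b 0.3436880796267127 0.01237780415168007 [ 0.26 -0.02  0.93]
```

Not snug yet; continuing in 1 mm steps.

Converted, -0.001 m / 0.2 = -0.005.

```bash
for i in 1; do python3 -m creep '[{"dy": -0.005, "finger_gap": 0}, {"dy": -0.005, "finger_gap": 0}, {"finger_gap": 0}]' | grep -E 'force|eef'; python3 -m creep '[{"dy": -0.005, "finger_gap": 0}, {"finger_gap": 0}]' | grep -E 'force|eef'; python3 -m creep '[{"dy": -0.005, "finger_gap": 0}, {"finger_gap": 0}]' | grep -E 'force|eef'; done; python3 st.py
```

```text
eef_pos: [0.4533, 0.2872, 0.0124]
wrist_force: [-1.0, 0.2, -0.0]
gripper_force: 0.0
eef_pos: [0.4532, 0.2862, 0.0123]
wrist_force: [-0.5, -0.7, 0.5]
gripper_force: 0.0
eef_pos: [0.4531, 0.2853, 0.0123]
wrist_force: [-0.2, -0.3, 0.1]
gripper_force: 0.1
t 8.05 a 0.4137610528241411 b 0.3398003521610083 0.012337499695160466 [-0.15 -0.28  0.14]
```

Converted, -0.001 m / 0.2 = -0.005.

```bash
python3 -m creep '[{"dy": -0.005, "finger_gap": 0}, {"finger_gap": 0}]' | grep -E 'force|eef'; python3 -m creep '[{"dy": -0.005, "finger_gap": 0}, {"finger_gap": 0}]' | grep -E 'force|eef'; python3 -m creep '[{"dy": -0.005, "finger_gap": 0}, {"finger_gap": 0}]' | grep -E 'force|eef'; python3 st.py
python3 - <<'E'
from h import *
p,d=grab_frame('scene'); cv2.imwrite('pics/s4.png',cv2.resize(p[170:290,210:360,::-1],None,fx=5,fy=5,interpolation=cv2.INTER_CUBIC))
E
```

```text
eef_pos: [0.453, 0.2846, 0.0124]
wrist_force: [0.9, 2.4, -0.6]
gripper_force: 1.1
eef_pos: [0.453, 0.2842, 0.0125]
wrist_force: [0.7, 5.8, -1.1]
gripper_force: 2.5
eef_pos: [0.4529, 0.2841, 0.0128]
wrist_force: [1.1, 7.3, -1.6]
gripper_force: 3.9
t 8.55 a 0.41373925228940295 b 0.33858307087300443 0.012795177924904453 [ 1.07  7.35 -1.64]
```

View pics/s4.png

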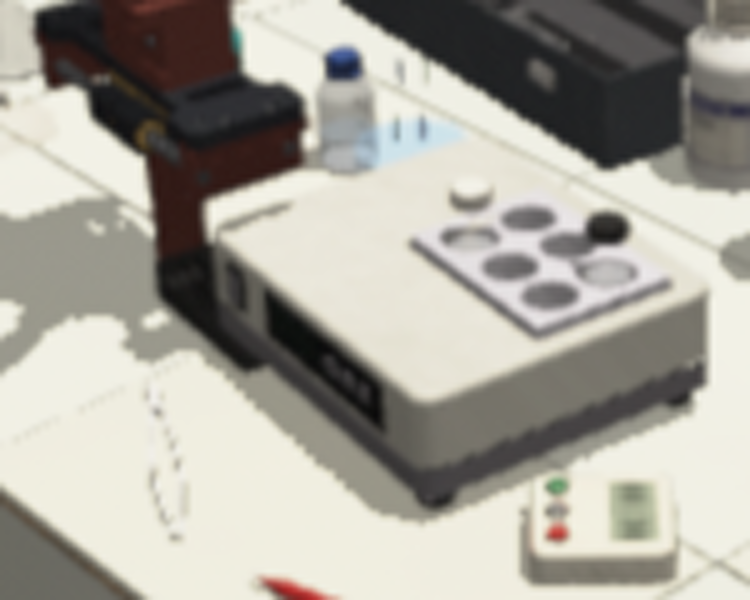

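The wedge is snug at the expected depth and the heater hasn't moved in the picture. Backing off, lifting, and going back over the corner.

Converted, -0.035 m / 0.2 = -0.175, -0.03 m / 0.2 = -0.15.

```bash
python3 -m creep '[{"dy": 0.025, "finger_gap": 0}, {"dy": 0.05, "finger_gap": 0}, {"dy": 0.05, "dz": -0.15, "finger_gap": 0}, {"dz": -0.175, "finger_gap": 0}, {"dz": -0.1, "finger_gap": 0}]' | grep -E 'force|eef'; python3 -m creep '[{"dx": 0.015, "dy": -0.17, "finger_gap": 0}, {"dy": -0.17, "finger_gap": 0}, {"dy": -0.17, "finger_gap": 0}, {"finger_gap": 0}, {"finger_gap": 0}]' | grep -E 'force|eef'; python3 st.py
```

```text
eef_pos: [0.4565, 0.3081, 0.1005]
wrist_force: [0.4, -0.1, 1.1]
gripper_force: 0.0
eef_pos: [0.4405, 0.2053, 0.0976]
wrist_force: [0.3, 0.6, 0.2]
gripper_force: 0.0
t 9.4333 a 0.41131911547852285 b 0.258920788159576 0.09758407862572235 [0.3  0.62 0.25]
```

Converted, 0.01 m / 0.2 = 0.05, 0.004 m / 0.2 = 0.02.

```bash
python3 -m creep '[{"dz": 0.05, "finger_gap": 0}, {"dz": 0.05, "finger_gap": 0}, {"dz": 0.02, "finger_gap": 0}, {"finger_gap": 0}]' | grep -E 'force|eef'; python3 -m creep '[{"dz": 0.005, "finger_gap": 0}, {"dz": 0.005, "finger_gap": 0}, {"dz": 0.005, "finger_gap": 0}, {"finger_gap": 0}]' | grep -E 'force|eef'; python3 -m creep '[{"dz": 0.005, "finger_gap": 0}, {"finger_gap": 0}]' | grep -E 'force|eef'
```

```text
eef_pos: [0.4393, 0.2068, 0.071]
wrist_force: [0.5, -1.2, -0.8]
gripper_force: 0.0
eef_pos: [0.4404, 0.2065, 0.0704]
wrist_force: [0.2, -0.5, -0.1]
gripper_force: 0.0
eef_pos: [0.4405, 0.2064, 0.0702]
wrist_force: [-1.8, -0.1, 3.4]
gripper_force: 1.7
```

```bash
python3 -m creep '[{"dz": 0.005, "finger_gap": 0}, {"finger_gap": 0}]' | grep -E 'force|eef'; python3 -m creep '[{"dz": 0.005, "finger_gap": 0}, {"finger_gap": 0}]' | grep -E 'force|eef'
```

```text
eef_pos: [0.4406, 0.2065, 0.0701]
wrist_force: [-4.1, -1.3, 9.2]
gripper_force: 4.3
eef_pos: [0.4406, 0.2065, 0.07]
wrist_force: [-5.6, -2.0, 13.9]
gripper_force: 6.5
```

14 N with no give (70.0 mm). A short hold, then release, clear and check.

Converted, 0.04 m / 0.2 = 0.2, -0.035 m / 0.2 = -0.175.

```bash
python3 -m creep '[{"finger_gap": 0}, {"finger_gap": 0}, {"finger_gap": 0}, {"finger_gap": 0}, {"finger_gap": 0}]' | grep -E 'force|eef'; python3 -m creep '[{"dz": -0.01, "finger_gap": 0}, {"dz": -0.015, "finger_gap": 0}, {"dz": -0.1, "finger_gap": 0}, {"dz": -0.175, "finger_gap": 0}, {"dz": -0.175, "finger_gap": 0}]' | grep -E 'force|eef'; python3 -m creep '[{"dy": 0.2, "dz": -0.1, "finger_gap": 0}, {"dy": 0.2, "finger_gap": 0}, {"dy": 0.2, "finger_gap": 0}, {"finger_gap": 0}, {"finger_gap": 0}]' | grep -E 'force|eef'
python3 - <<'E'
from h import *
A=np.radians(-7.2)
p,d=grab_frame('side'); cv2.imwrite('pics/s5.png',cv2.resize(p[150:325,175:350,::-1],None,fx=3.4,fy=3.4,interpolation=cv2.INTER_CUBIC))
v,u=np.mgrid[0:400,0:640]
for D in(np.load('side0.npy'),d):
    K,R,t=cal('side'); W=((np.stack([u,v,np.ones_like(u)],-1)@np.linalg.inv(K).T)*D[...,None]-t)@R
    m=(W[...,2]>.06)&(W[...,2]<.075)&(W[...,0]>.4)&(W[...,0]<.52)&(W[...,1]>0)&(W[...,1]<.25);P=W[m]
    a=P[:,0]*np.cos(A)+P[:,1]*np.sin(A);b=-P[:,0]*np.sin(A)+P[:,1]*np.cos(A);print(np.percentile(a,.5),np.percentile(b,99.5),np.linalg.lstsq(np.c_[P[:,:2],np.ones(len(P))],P[:,2],rcond=None)[0])
print(get_obs()['t'])
E
```

```text
eef_pos: [0.4406, 0.2065, 0.07]
wrist_force: [-5.7, -1.8, 13.7]
gripper_force: 6.5
eef_pos: [0.4394, 0.2059, 0.1618]
wrist_force: [0.0, 0.6, 0.0]
gripper_force: 0.0
eef_pos: [0.4543, 0.3241, 0.1795]
wrist_force: [-0.0, -0.0, -0.0]
gripper_force: 0.0
0.3956368718846002 0.27136940336267495 [ 0.0274495  -0.00419339  0.05596348]
0.3956528187492647 0.27137129793770903 [ 0.02591794 -0.00313484  0.05661837]
11.9
```

View pics/s5.png

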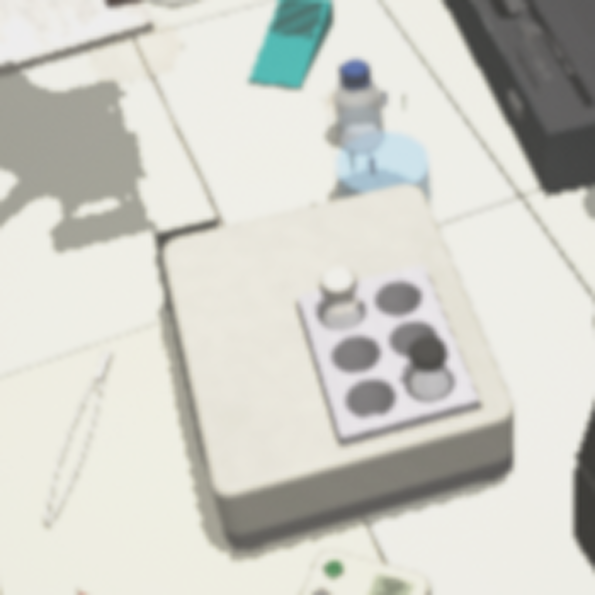

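The heater is level and in place, the wedge heel shows at the front-left corner (190,230), and the vials, bottle and beaker are undisturbed.

```bash
python3 -c "
from cell import job_done
print(job_done())"
```

```text
the job is handed in; nothing more can be done
None
```

The job is done and handed in at about 12 s: the corner rocked 9 mm under light pressure, the black wedge was pushed in until snug (the push peaked at about 7 N, just over the 6 N limit, but the heater did not measurably move), and the corner then held 14 N with no give, with the heater still level and in place.

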